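# Cam-lock the swinging board of a knock-down crate

### The job

Swing the crate's open front board towards the crate until its bolt head stops inside the silver cam-lock, then take the orange screwdriver, put its blade in the cam's slot and turn the cam clockwise until it is fully tight and has drawn the board home. Put the screwdriver back upright in its blue stand and leave everything else on the table where it is.

Things in the scene. Friction and masses are not known exactly. Their poses are not given: they have to be found in the camera images.
- board (a joint): Angle (rad) of the crate's plywood front board (235 x 16 mm, edges 10 to 66 mm above the table), hinged upright at one end. 0 = home, positive = open towards the robot. It stays where left; about 1 to 2 N at the free end moves it. A bolt sticks out of its inner face. With the cam open the bolt head is stopped inside it at about 0.04; only turning the cam draws the board from there to 0.
- board_end (a point): Point on the board's outer face, 38 mm above the table, 195 mm from the hinge axis and 40 mm short of the free end, in line with the bolt: the place to push. x points through the board towards the crate, y along the board to the free end, z up. The hinge axis lies 195 mm along -y and 8 mm along +x from it.
- cam (a joint): Angle (rad) of the silver cam disc (58 mm across) in the grey block at the crate's corner; it grows CLOCKWISE seen from above. -0.6 to 0.1: open, mouth towards the board; from about 0.3 it holds the bolt; from 2.0 it is tight; 2.5 is the end stop. It turns with 0.1 to 0.4 N m and stays where it is left.
- cam_slot (a point): Centre of the cam's top face, 62 mm above the table, at the mouth of its straight slot: 30 mm long along x, 7.5 mm wide along y, 16 mm deep, black floor. The axes turn with the cam (z up, on its axis). A small red mark on the disc lies at -x, on the mouth side.
- driver_grip (a point): Centre of the orange handle (28 x 28 mm square, sides along x and y, 75 mm high) of a stubby screwdriver, standing upright, z up; loose, 0.17 kg, 119 mm high. The blade's tip is 77.5 mm below. A round collar, 40 mm across, underside 14 mm above the tip, rests on the cam's face when the blade is fully in, and on the stand's top, so it stands by itself in both.
- driver_tip (a point): Centre of the blade's tip. The blade is 26 mm wide along x and 5 mm thick along y, 14 mm long up to the collar.
- stand_hole0 (a point): Mouth of the stand's hole, on the top face of the blue stand (fixed, 90 x 90 mm, 30 mm high): 34 mm long along x, 14 mm wide along y, right through, z up. The screwdriver starts in it, standing on its collar, blade along x.
- red_bowl: red plastic bowl, 130 mm across, 60 mm high, origin under its centre; not part of the job
- jar: amber jar with white cap, 48 mm across, 75 mm high, standing in the crate, origin under its centre; not part of the job
- carton: brown carton 70 x 55 x 60 mm standing in the crate, origin under its centre; not part of the job
- tape_roll: yellow roll 90 mm across, 48 mm high, lying flat, origin under its centre; not part of the job
- white_box: white box 100 x 70 x 50 mm, origin under its centre; not part of the job
- wrench: steel wrench 170 mm long, lying flat, origin under its centre; not part of the job
There are look-alikes about, which are no part of the job. Of the things that look like the part that bears driver_grip, the middle-sized one is meant.

How it is judged:
On the way, in this order (a step that is already met when the one before it is completed fails the run):
1. the board is pushed in until its bolt head is in the open cam (value of joint board below 0.058 rad and value of joint cam below 0.3 rad), for 0.2 s.
2. the screwdriver's blade is down in the cam's slot, the cam not yet tight (horizontal distance between driver_tip and cam_slot below 0.005 m and z of driver_tip in the frame of cam_slot below -0.009 m and value of joint cam below 1.2 rad), for 0.1 s.
3. the cam is turned tight with the blade in its slot and the board is drawn home (horizontal distance between driver_tip and cam_slot below 0.005 m and z of driver_tip in the frame of cam_slot below -0.009 m and value of joint cam above 2 rad and value of joint board below 0.012 rad), for 0.2 s.
At the end, for the whole second after the job is handed in: The cam is tight (angle above 2.0 rad), the board is home (within 0.012 rad of closed), and the screwdriver stands upright (within 0.1 rad) in the stand's hole: tip within 12 mm of its centre line and 10 to 18 mm below the stand's top. The bystanders have not been moved (value of joint cam above 2 rad and value of joint board below 0.012 rad and horizontal distance between driver_tip and stand_hole0 below 0.012 m and z of driver_tip in the frame of stand_hole0 between -0.018 and -0.01 m and angle between driver_grip's own z axis and vertical below 0.1 rad); the robot touches nothing.
It fails at once if a bystander (red bowl, jar, carton, yellow roll, white box or wrench) is moved more than 25 mm (distance of any of red_bowl, jar, carton, tape_roll, white_box, wrench from where it was at the start of the episode above 0.025 m).
It also fails if it takes over 67 s, if anything falls off the work surface, if the arm or the gripper's body presses on something with over 40 N, if the wrist force passes 120 N, or if a joint passes its speed limit or range.

### The arm

A 6-joint arm with a two-finger parallel gripper is mounted at the origin on the work surface. World frame = base frame: x ahead of the robot, y to its left, z up, the work surface at z = 0. Lengths are in m, angles in rad, forces in N, time in s.
With the tool pointing down it reaches from about 0.275 to 0.775 m from the base axis. Payload 14.6 kg.
Tool frame: the origin (TCP) lies between the finger pads; the fingertips stand 25 mm ahead of it and the grasp point (between the pads) lies 6 mm ahead of it; x points along the fingers, y is the direction in which the jaws open and shut, and the axes are right-handed (so a half turn about x gives the same grasp; the last joint's range is limited). The gripper opens to 85 mm and grips with 20 to 120 N. Pads are 22 mm wide; open, the fingers measure 114 mm over their backs; the gripper's body (76 mm by 85 mm) begins 54 mm behind the grasp point. The pads swing forward as they close: fully open they stand 13 mm farther back than shut.
Start: joints at [1.175, 0.263, -0.048, 1.259, 0, 1.415], TCP at [0.125, 0.51, 0.256] pointing down, gripper open.
Joint ranges: [-2.65, 2.65], [-0.89, 1.7], [-1.18, 1.37], [-2.13, 2.11], [-1.35, 1.29], [-3.14, 3.14]. Speed limits (rad/s): [1.89, 1.89, 2.57, 2.79, 3.14, 3.14].

### API

Orientations are given as [roll, pitch, yaw] about the fixed x, y, z axes, in that order (R = Rz(yaw) Ry(pitch) Rx(roll)).
In Python, from plant import robot, eyes gives the robot as it stands. Calls block until the motion is done:
- robot.move_to(position, orientation): joint-space move of the TCP to a pose.
- robot.move_l(position, rate=0.15, orientation=None): straight line of the TCP; orientation=None keeps the orientation; rate is the mean speed in m/s.
- robot.movej(angles): joint-space move.
- robot.open_gripper() and robot.clamp(strength=None): open the fingers fully, or close them until they stop; strength is the grip in N (None keeps the last).
- robot.wait(seconds).
- robot.ik(position, orientation): joint angles nearest the present ones, or None.
- robot.observe(): the state.
- eyes.grab_frame(name): name is "side" or "top" or "wrist"; returns the picture (480x640x3 uint8, red, green, blue); there is no depth.
- eyes.get_calibration(name): a dict with "fx", "fy", "cx", "cy" (pixels), "k1" (the pictures are not rectified: a ray, as slopes to the right and down, at radius r is drawn at 1 + k1 r^2 times it, then the intrinsics apply), "rvec" (rotation vector, rad) and "tvec" (3), from world to camera coordinates, as OpenCV has them; the wrist camera has in their place "mount" (4x4, takes a point from camera to tool coordinates, whose origin is the TCP and whose axes are the tool frame's). Camera axes: x right, y down, z forward; pixel columns grow to the right and rows downward; lengths in m; the calibration is good to about 2 mm. A picture is of the moment at which its call begins: read the wrist's pose just before it. get_calibration takes no time and is no camera call.
A pose or a line that the arm cannot do raises robot.PlanningError and nothing moves.
- robot.finish_job(): hands the job in, once; it reports no verdict.
The state is a dict: "time_s": time; "joint_positions": joint angles; "dq": joint speeds; "effort": joint torques, N m; "eef_pos": TCP position; "orientation": TCP orientation; "contact_force": force on the tool from outside, world axes, zero at the start; "moment": the same for the moment, N m; "opening": finger opening in m.
Only numpy, scipy, OpenCV 4.12 (cv2) and the standard library are available. Lean on these libraries where they do the work, as an engineer would, in place of code of your own. Each camera call takes 0.05 s, during which the arm holds its last target.

## Working session

There is one attempt and no reset: what is moved stays moved. The work goes in short steps, each a Python script; the robot and the scene stay as the last script left them, time stands still between calls to the robot, and variables do not carry over. Pictures are saved under pics/ and viewed, and the job is handed in when it is done.

```bash
ls; mkdir -p pics; python3 - <<'E'
from plant import robot, eyes
import cv2
for n in ["side","top","wrist"]:
    im=eyes.grab_frame(n); cv2.imwrite(f"pics/{n}0.png",im[:,:,::-1])
    print(n,eyes.get_calibration(n))
print(robot.observe())
E
```

```text
pics
side {'fx': 596.8749701927093, 'fy': 596.8749701927093, 'cx': 322.3581742693709, 'cy': 242.6500462260352, 'k1': -0.12077060314669785, 'rvec': array([ 2.42058548, -0.19485888,  0.09390583]), 'tvec': array([-0.53071445,  0.09979727,  1.24337895])}
top {'fx': 588.5859445184211, 'fy': 588.5859445184211, 'cx': 320.46463764669033, 'cy': 240.06753141651694, 'k1': -0.05479095472323778, 'rvec': array([ 2.12457753, -2.13461319,  0.19620951]), 'tvec': array([-0.04409413,  0.54619286,  1.04653219])}
wrist {'fx': 385.97235100290646, 'fy': 385.97235100290646, 'cx': 311.3886832837776, 'cy': 234.00900408398172, 'k1': -0.051033016830786086, 'mount': array([[-2.52132133e-04, -3.06646388e-01,  9.51823476e-01,
        -1.17324589e-01],
       [ 9.99999924e-01,  2.07127269e-04,  3.31623406e-04,
        -5.26698362e-04],
       [-2.98839717e-04,  9.51823487e-01,  3.06646313e-01,
        -7.92523469e-02],
       [ 0.00000000e+00,  0.00000000e+00,  0.00000000e+00,
         1.00000000e+00]])}
{'time_s': 0.15, 'joint_positions': array([ 1.17472792e+00,  2.63423513e-01, -4.87349198e-02,  1.25941768e+00,
        1.26983701e-05,  1.41548619e+00]), 'dq': array([ 2.34275284e-05, -3.69821534e-04,  2.27235562e-03, -2.38640771e-04,
        3.02872886e-03,  1.03737188e-05]), 'effort': array([ 2.33095248e-03, -6.37820363e+01,  3.84650874e+01,  1.05458032e-02,
       -1.11313980e-04,  1.28017635e-05]), 'eef_pos': array([0.12512035, 0.50969534, 0.25595078]), 'orientation': array([-1.74238946,  1.57001644, -1.98314773]), 'contact_force': array([-0.36221817,  0.02755629,  0.37236555]), 'moment': array([-0.02039896,  0.0183139 , -0.00254756]), 'opening': 0.08524628044604142}
```

View pics/top0.png

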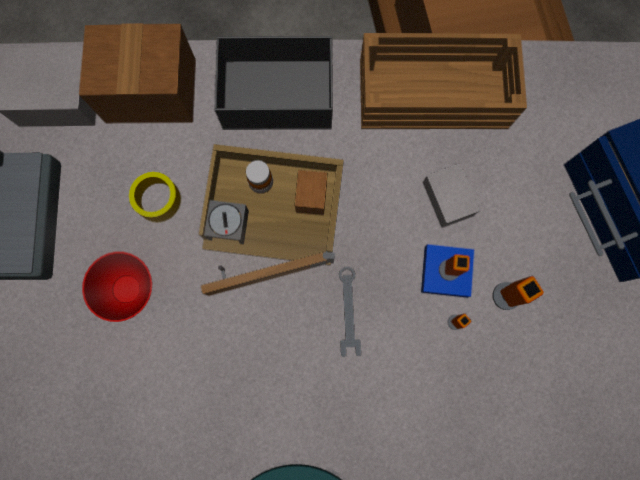

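View pics/side0.png

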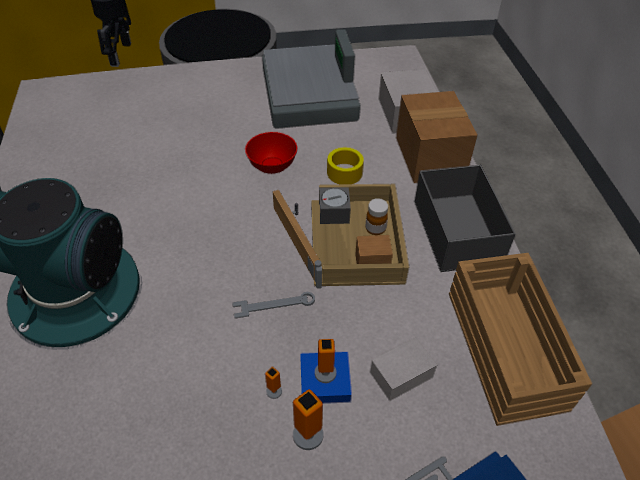

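View pics/wrist0.png

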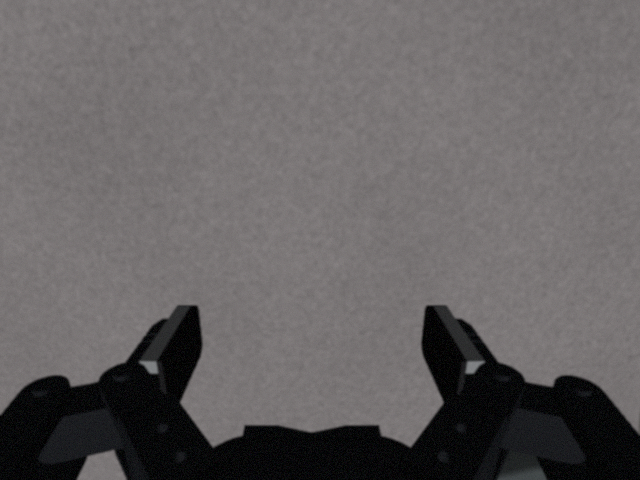

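Top view: three orange screwdrivers. One stands in the blue stand at (458,263), a large one at (525,291), a small one at (460,321). The middle-sized one in the stand fits the description. The cam is at (226,219), the hinge at (329,257), and the board's free end at (205,289). I'll enlarge these.

```bash
cat > h.py <<'E'
from plant import robot, eyes
import numpy as np, cv2
def world(name,uv,z,pose=None):
    c=eyes.get_calibration(name)
    d=np.array([[ (uv[0]-c['cx'])/c['fx'], (uv[1]-c['cy'])/c['fy'] ]])
    r=d[0].copy()
    for _ in range(30):
        r=d[0]/(1+c['k1']*(r@r))
    ray=np.array([r[0],r[1],1.])
    if name=='wrist':
        T=pose@c['mount']; o=T[:3,3]; v=T[:3,:3]@ray
    else:
        R=cv2.Rodrigues(np.array(c['rvec']))[0]; o=-R.T@c['tvec']; v=R.T@ray
    return o+v*(z-o[2])/v[2]
def proj(name,p,pose=None):
    c=eyes.get_calibration(name); p=np.asarray(p,float)
    if name=='wrist':
        T=np.linalg.inv(pose@c['mount']); q=T[:3,:3]@p+T[:3,3]
    else:
        q=cv2.Rodrigues(np.array(c['rvec']))[0]@p+c['tvec']
    s=q[:2]/q[2]; s=s*(1+c['k1']*(s@s))
    return np.array([s[0]*c['fx']+c['cx'],s[1]*c['fy']+c['cy']])
from scipy.spatial.transform import Rotation as Ro
def pose():
    s=robot.observe(); T=np.eye(4); T[:3,:3]=Ro.from_euler('xyz',s['orientation']).as_matrix(); T[:3,3]=s['eef_pos']; return T
def down(yaw_y):
    """tool x down, tool y (jaw dir) at world angle yaw_y"""
    x=np.array([0,0,-1.]); y=np.array([np.cos(yaw_y),np.sin(yaw_y),0]); z=np.cross(x,y)
    return Ro.from_matrix(np.stack([x,y,z],1)).as_euler('xyz')
E
python3 - <<'E' 2>/dev/null
from h import *
im=cv2.imread('pics/top0.png')
a=cv2.resize(im[235:345,415:555],None,fx=5,fy=5,interpolation=cv2.INTER_CUBIC);cv2.imwrite('pics/c_drv.png',a)
a=cv2.resize(im[140:300,190:350],None,fx=3.7,fy=3.7,interpolation=cv2.INTER_CUBIC);cv2.imwrite('pics/c_cam.png',a)
print(Ro.from_euler('xyz',robot.observe()['orientation']).as_matrix().round(3))
for n,uv,z in [('cam',(226,219),.062),('hinge',(329,257),.066),('free',(205,289),.066),('drv',(461,262),.105),('stand',(448,271),.03),('base',(295,470),0)]:
    print(n,world('top',uv,z).round(4))
E
```

```text
[[-0.     0.238  0.971]
 [-0.001  0.971 -0.238]
 [-1.    -0.001 -0.   ]]
cam [0.5841 0.1282 0.062 ]
hinge [ 0.5115 -0.062   0.066 ]
free [0.4539 0.1627 0.066 ]
drv [ 0.4955 -0.2936  0.105 ]
stand [ 0.4892 -0.2867  0.03  ]
base [0.1269 0.0019 0.    ]
```

View pics/c_drv.png

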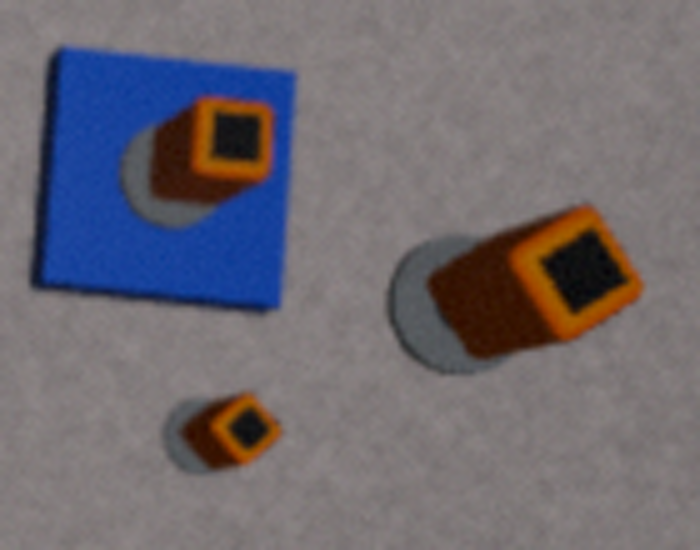

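View pics/c_cam.png

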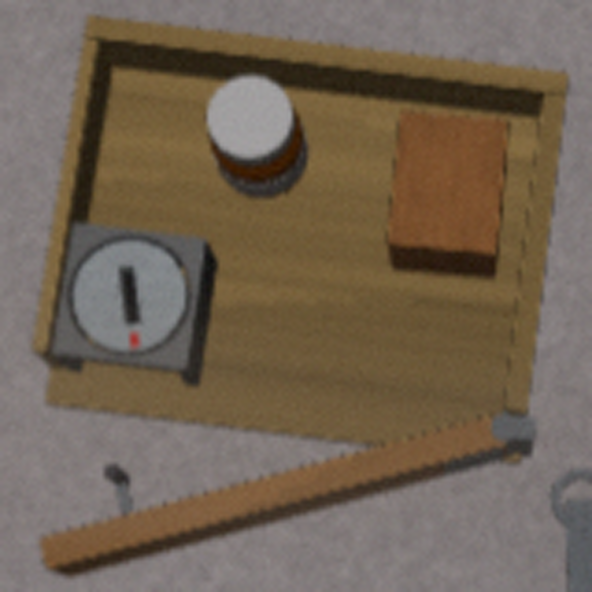

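The crop confirms the middle-sized driver, the one in the stand. The slot centre is at about (225,219.7) with the red mark on the board side. Next I compute the geometry for the push.

```bash
python3 - <<'E' 2>/dev/null
from h import *
f=lambda u,v,z:world('top',(190+u/3.7,140+v/3.7),z)[:2]
ins=f(42,540,.066);out=f(53,562,.066);h=f(513,428,.066)
print('free in/out',ins,out,np.linalg.norm(ins-out),'hinge',h, 'len',np.linalg.norm((ins+out)/2-h))
d=(ins+out)/2-h; print('board ang',np.degrees(np.arctan2(d[1],d[0])))
a,b=f(126,268,.062),f(134,322,.062); r=f(134,340,.062); c=f(129.5,295.5,.062)
print('slot',a,b,np.linalg.norm(a-b),'ang',np.degrees(np.arctan2(*(a-b)[::-1])),'c',c, f(129,295,.062),'red',r)
print('disc ang',np.degrees(np.arctan2(*(a-r)[::-1])), 'cam r', np.linalg.norm(f(188,295,.062)-f(70,295,.062)))
# crate base front edge & back
p,q=f(48,403,.005),f(380,445,.005); print('front',np.degrees(np.arctan2(*(p-q)[::-1])))
p,q=f(90,17,.05),f(567,72,.05); print('back',np.degrees(np.arctan2(*(p-q)[::-1])))
g=c-h; print('hinge->cam',np.linalg.norm(g),np.degrees(np.arctan2(g[1],g[0])))
E=lambda u,v,z:world('top',(415+u/5,235+v/5),z)[:2]
P=[E(60,48,.03),E(295,72,.03),E(279,308,.03),E(36,287,.03)]
print('stand c',np.mean(P,0),[np.linalg.norm(P[i]-P[i-1]) for i in range(4)],np.degrees(np.arctan2(*(P[0]-P[1])[::-1])))
T=[E(197,97,.135),E(274,100,.135),E(269,182,.135),E(193,172,.135)]
T2=[E(197,97,.131),E(274,100,.131),E(269,182,.131),E(193,172,.131)]
print('drv top',np.mean(T2,0),[np.linalg.norm(T2[i]-T2[i-1]) for i in range(4)],np.degrees(np.arctan2(*(T2[0]-T2[1])[::-1])),np.degrees(np.arctan2(*(T2[3]-T2[2])[::-1])), 'cap',E(237,137,.135))
print('collar',E(168,178,.036),'r',np.linalg.norm(E(121,178,.03)-E(168,178,.03)))
E
```

```text
free in/out [0.45946807 0.16946076] [0.44867657 0.16375469] 0.012207197374860678 hinge [ 0.51393429 -0.06136459] len 0.23570072461564873
board ang 104.71282717536877
slot [0.5965873  0.13216468] [0.56890848 0.12747422] 0.028073428519145016 ang 9.617983511998672 c [0.58246034 0.13005708] [0.58271764 0.13031426] red [0.55974575 0.12725606]
disc ang 7.589156918702461 cam r 0.059220620900930616
front 82.49787930101074
back 82.84587337329677
hinge->cam 0.20331767050149877 70.3034038658606
stand c [ 0.48997519 -0.28776615] [np.float64(0.09148956884422321), np.float64(0.08986690142239372), np.float64(0.09010953967519188), np.float64(0.09152739432170078)] 83.8315920949393
drv top [ 0.49093073 -0.28830918] [np.float64(0.026091331299486594), np.float64(0.02665876322511758), np.float64(0.028561216391351268), np.float64(0.026295018585497522)] 87.46232225795752 82.12536082674644 cap [ 0.49058774 -0.2886101 ]
collar [ 0.48918861 -0.28651327] r 0.017805974377686502
```

Board angle is about 0.38 rad, closed direction 82.7°, cam about -0.28 rad, all consistent with the sizes given. Now I push the board along its arc with force monitoring.

```bash
cat >> h.py <<'E'
H=np.array([.5139,-.0614]); A0=np.radians(82.7)
def bpos(a,off,r=.195):
    t=A0+a; u=np.array([np.cos(t),np.sin(t)]); n=np.array([np.sin(t),-np.cos(t)])
    return H+r*u-n*(.008+off)
E
python3 - <<'E' 2>/dev/null
from h import *
print(robot.observe()['time_s'])
robot.clamp(40)
o=down(A0+.04)
p=bpos(.384,.045)
print(p, robot.ik([*p,.15],o))
robot.move_to([*p,.15],o); print(robot.observe()['time_s'])
robot.move_l([*p,.05],rate=.15)
s=robot.observe(); F0=s['contact_force']; print(s['time_s'],F0,s['eef_pos'],s['opening'])
for a in np.arange(.5,.09,-.04):
    q=bpos(a,.011); robot.move_l([*q,.05],rate=.08)
    s=robot.observe(); print(round(a,3),s['time_s'],(s['contact_force']-F0).round(2))
    if np.linalg.norm((s['contact_force']-F0)[:2])>15: break
E
```

```text
0.15
[0.41314718 0.11376526] [ 0.0780631   0.16542679 -0.48452857  0.92084097  0.          0.16547214]
2.7333
3.55 [ 0.72580819 -0.30023413  1.02019189] [0.41347822 0.11399371 0.05054701] -8.034626479506351e-06
0.5 3.85 [-1.08  0.12 -1.36]
0.46 4.1 [-0.43  0.34 -1.52]
0.42 4.35 [-0.63  0.31 -0.17]
0.38 4.6 [-1.    0.34 -0.93]
0.34 4.85 [-0.3  -0.45 -1.56]
0.3 5.1 [-0.07 -0.21 -0.47]
0.26 5.35 [-0.05  0.78 -1.27]
0.22 5.6 [-0.39  0.6  -1.65]
0.18 5.85 [-0.41 -0.43 -0.8 ]
0.14 6.1 [-0.86  1.08 -1.13]
0.1 6.35 [-0.75 -0.02 -0.7 ]
```

```bash
python3 - <<'E' 2>/dev/null
from h import *
im=eyes.grab_frame('top')[:,:,::-1]; a=cv2.resize(im[140:320,170:350],None,fx=3.3,fy=3.3,interpolation=cv2.INTER_CUBIC);cv2.imwrite('pics/p1.png',a)
E
```

```text
(no output)
```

View pics/p1.png

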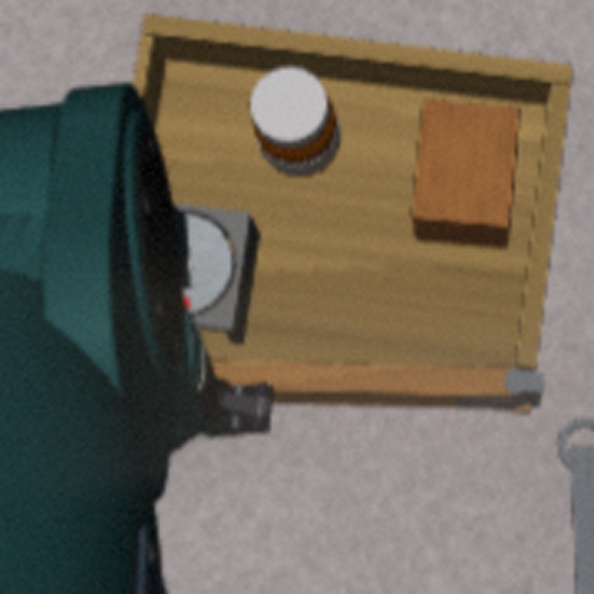

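The board is following, with its outer edge now running from (270,400) to (530,405) in the crop. I push on in small steps until the stop is felt.

```bash
python3 - <<'E' 2>/dev/null
from h import *
F0=np.array([.1,0,0])
for a in np.arange(.09,-.06,-.008):
    q=bpos(a,.011); robot.move_l([*q,.05],rate=.04)
    f=np.mean([ (robot.wait(.02),robot.observe()['contact_force'])[1] for _ in range(4)],0)-F0
    s=robot.observe(); print(round(a,3),round(s['time_s'],2),f.round(2),s['eef_pos'].round(4))
    if f[0]<-8: break
robot.wait(.3)
q=bpos(.2,.03); robot.move_l([*q,.05],rate=.15)
robot.move_l([*q,.2],rate=.25)
robot.open_gripper()
print(robot.observe()['time_s'],robot.observe()['contact_force'])
E
```

```text
0.09 6.72 [ 0.12 -0.02 -0.17] [0.5022 0.1342 0.05  ]
0.082 7.03 [-0.19 -0.11 -0.15] [0.5038 0.1343 0.05  ]
0.074 7.35 [-0.36  0.41 -0.14] [0.5055 0.1343 0.05  ]
0.066 7.67 [-0.72  0.1  -0.44] [0.507  0.1344 0.05  ]
0.058 7.98 [ 0.22 -0.23  0.37] [0.5086 0.1345 0.05  ]
0.05 8.3 [-0.86 -0.22 -0.24] [0.5101 0.1345 0.05  ]
0.042 8.62 [0.22 0.14 0.19] [0.5117 0.1345 0.05  ]
0.034 8.93 [ 0.35 -0.09  0.06] [0.5133 0.1345 0.05  ]
0.026 9.25 [-5.11  0.19  1.24] [0.5142 0.1345 0.0498]
0.018 9.57 [-11.29   0.77   1.98] [0.5144 0.1345 0.0494]
11.9167 [ 0.42906179 -0.34029465 -0.22125758]
```

The stop was felt at 5–11 N near 0.03 rad on my scale, so the bolt head is in the cam. Now I measure the slot with the wrist camera from two opposite yaws, which cancels mount errors.

```bash
python3 - <<'E' 2>/dev/null
from h import *
im=eyes.grab_frame('side')[:,:,::-1]; cv2.imwrite('pics/s1.png',cv2.resize(im[160:300,240:440],None,fx=4,fy=4,interpolation=cv2.INTER_CUBIC))
for i,y in enumerate([175,-5]):
    robot.move_to([.583,.13,.145],down(np.radians(y))); robot.wait(.2)
    np.save(f'w{i}.npy',pose()); im=eyes.grab_frame('wrist'); cv2.imwrite(f'pics/w{i}.png',im[:,:,::-1]); print(robot.observe()['time_s'],robot.observe()['eef_pos'],robot.observe()['joint_positions'][5])
E
```

```text
13.6333 [0.58292912 0.13000815 0.14519863] -1.4001190335500688
16.5333 [0.58300777 0.12999483 0.14501085] 1.7409440616542184
```

View pics/s1.png

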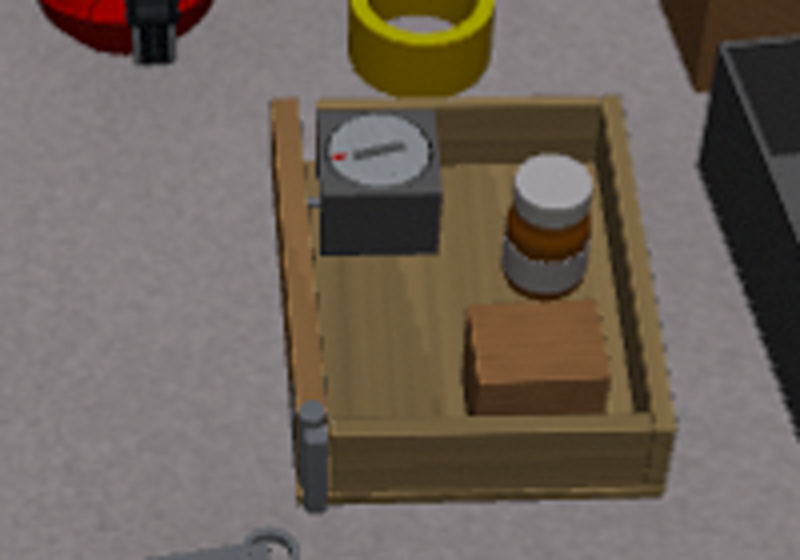

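View pics/w0.png

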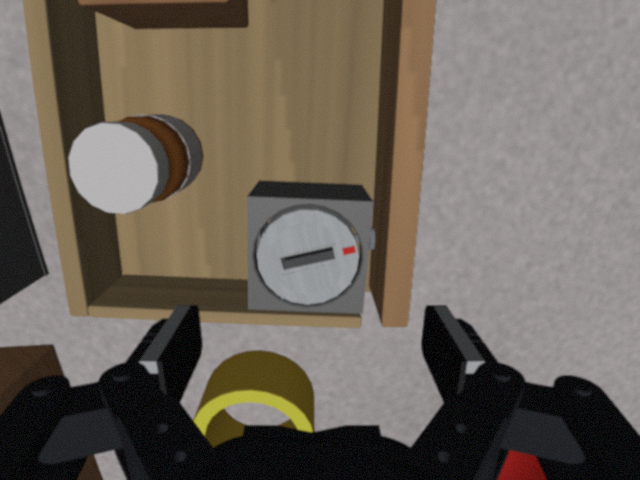

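View pics/w1.png

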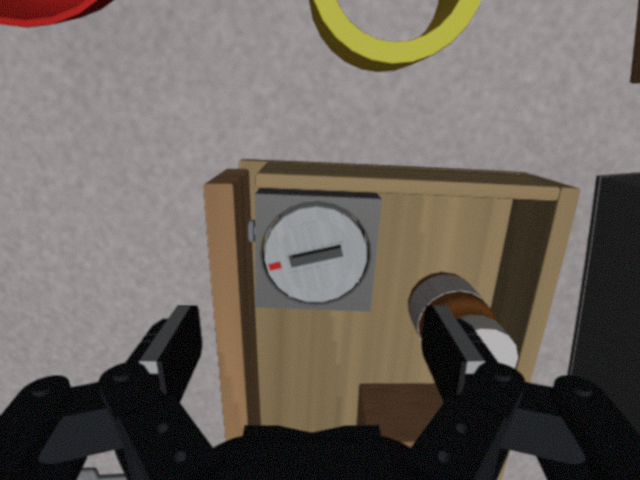

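Both views show the slot (about (308,258) and (316,256)), the disc, and the bolt head held at the cam, with a small gap between board and block. I fit the disc outline and slot.

```bash
python3 - <<'E' 2>/dev/null
from h import *
from scipy.optimize import least_squares
for i,c0 in enumerate([(308,256),(316,254)]):
    im=cv2.imread(f'pics/w{i}.png'); P=np.load(f'w{i}.npy'); g=cv2.cvtColor(im,cv2.COLOR_BGR2GRAY).astype(float)
    # world-rectified patch at z=.062, 0.25mm/px
    c=world('wrist',c0,.062,P)[:2]; N=320; st=.00025
    ys,xs=np.mgrid[0:N,0:N]; X=c[0]+(N/2-ys)*st; Y=c[1]+(N/2-xs)*st
    mp=np.array([[proj('wrist',(X[a,b],Y[a,b],.062),P) for b in range(0,N)] for a in range(0,N)],np.float32)
    r=cv2.remap(im,mp[...,0],mp[...,1],cv2.INTER_CUBIC); cv2.imwrite(f'pics/r{i}.png',cv2.resize(r,None,fx=1.8,fy=1.8))
    gr=cv2.GaussianBlur(cv2.cvtColor(r,cv2.COLOR_BGR2GRAY),(0,0),2).astype(np.float32)
    cen=np.array([N/2,N/2])
    for it in range(4):  # radial edge: bright to dark groove at r~27-30mm
        pts=[]
        for t in np.linspace(0,2*np.pi,120,endpoint=False):
            rr=np.arange(24,32,.1)/.25
            q=cen+np.outer(rr,[np.cos(t),np.sin(t)])
            v=cv2.remap(gr,q[:,0:1].astype(np.float32),q[:,1:2].astype(np.float32),cv2.INTER_LINEAR)[:,0]
            k=np.argmin(np.gradient(v)); pts.append([*q[k]])
        pts=np.array(pts)
        s=least_squares(lambda p:np.hypot(pts[:,0]-p[0],pts[:,1]-p[1])-p[2],[*cen,110],loss='soft_l1')
        cen=s.x[:2]
    w=np.array([c[0]+(N/2-cen[1])*st,c[1]+(N/2-cen[0])*st])
    # slot
    m=((gr<gr[int(cen[1]),int(cen[0])]*.5+.5*np.percentile(gr,90)-8)&(np.hypot(xs-cen[0],ys-cen[1])<75)).astype(np.uint8)
    cc=max(cv2.findContours(m,cv2.RETR_EXTERNAL,cv2.CHAIN_APPROX_NONE)[0],key=cv2.contourArea)
    (u,v),sz,an=cv2.minAreaRect(cc); mom=cv2.moments(cc); th=.5*np.arctan2(2*mom['mu11'],mom['mu20']-mom['mu02'])
    d=(-np.sin(th),-np.cos(th)); 
    print(i,'disc',w.round(4),'r',s.x[2]*.25,'res',np.median(abs(s.fun)),'slot c',(c[0]+(N/2-v)*st).round(4),(c[1]+(N/2-u)*st).round(4),np.array(sz)*.25,'ang',np.degrees(np.arctan2(d[1],d[0]))%180)
E
python3 -c "
import cv2,numpy as np
cv2.imwrite('pics/r01.png',cv2.resize(np.hstack([cv2.imread('pics/r0.png'),cv2.imread('pics/r1.png')]),(800,400)))"
```

```text
[ WARN:0@0.019] global loadsave.cpp:275 findDecoder imread_('pics/r0.png'): can't open/read file: check file path/integrity
[ WARN:0@0.019] global loadsave.cpp:275 findDecoder imread_('pics/r1.png'): can't open/read file: check file path/integrity
Traceback (most recent call last):
cv2.error: OpenCV(4.12.0) :-1: error: (-5:Bad argument) in function 'resize'
> Overload resolution failed:
>  - src data type = object is not supported
>  - Expected Ptr<cv::UMat> for argument 'src'
```

```bash
cat > rect.py <<'E'
from h import *
from scipy.optimize import least_squares
def projm(name,X,Y,z,P):
    c=eyes.get_calibration(name)
    if name=='wrist': T=np.linalg.inv(P@np.array(c['mount'])); R,t=T[:3,:3],T[:3,3]
    else: R,t=cv2.Rodrigues(np.array(c['rvec']))[0],np.array(c['tvec'])
    q=np.stack([X,Y,np.full_like(X,z)],-1)@R.T+t
    s=q[...,:2]/q[...,2:]; s=s*(1+c['k1']*(s**2).sum(-1,keepdims=True))
    return (s*[c['fx'],c['fy']]+[c['cx'],c['cy']]).astype(np.float32)
def rectify(name,im,c,z,P=None,N=320,st=.00025):
    ys,xs=np.mgrid[0:N,0:N].astype(float)
    mp=projm(name,c[0]+(N/2-ys)*st,c[1]+(N/2-xs)*st,z,P)
    return cv2.remap(im,mp[...,0],mp[...,1],cv2.INTER_CUBIC)
E
cat > m1.py <<'E'
from rect import *
N=320; st=.00025; out=[]
for i,c0 in enumerate([(308,256),(316,254)]):
    im=cv2.imread(f'pics/w{i}.png'); P=np.load(f'w{i}.npy')
    c=world('wrist',c0,.062,P)[:2]; r=rectify('wrist',im,c,.062,P); out.append(r)
    ys,xs=np.mgrid[0:N,0:N]
    gr=cv2.GaussianBlur(cv2.cvtColor(r,cv2.COLOR_BGR2GRAY),(0,0),2).astype(np.float32)
    cen=np.array([N/2,N/2])
    for it in range(4):
        pts=[]
        for t in np.linspace(0,2*np.pi,120,endpoint=False):
            rr=np.arange(24,32,.1)/.25
            q=(cen+np.outer(rr,[np.cos(t),np.sin(t)])).astype(np.float32)
            v=cv2.remap(gr,q[:,0:1].copy(),q[:,1:2].copy(),cv2.INTER_LINEAR)[:,0]
            pts.append(q[np.argmin(np.gradient(v))])
        pts=np.array(pts)
        s=least_squares(lambda p:np.hypot(pts[:,0]-p[0],pts[:,1]-p[1])-p[2],[*cen,110],loss='soft_l1'); cen=s.x[:2]
    w=np.array([c[0]+(N/2-cen[1])*st,c[1]+(N/2-cen[0])*st])
    bright=np.median(gr[np.hypot(xs-cen[0],ys-cen[1])<100]); 
    m=((gr<bright*.6)&(np.hypot(xs-cen[0],ys-cen[1])<75)).astype(np.uint8)
    cc=max(cv2.findContours(m,cv2.RETR_EXTERNAL,cv2.CHAIN_APPROX_NONE)[0],key=cv2.contourArea)
    (u,v),sz,an=cv2.minAreaRect(cc); mo=cv2.moments(cc); th=.5*np.arctan2(2*mo['mu11'],mo['mu20']-mo['mu02'])
    d=(-np.sin(th),-np.cos(th))
    print(i,'disc',w.round(5),'r',s.x[2]*.25,'res',np.median(abs(s.fun))*.25,'slot',(c[0]+(N/2-v)*st).round(4),(c[1]+(N/2-u)*st).round(4),np.array(sz)*.25,'ang',np.degrees(np.arctan2(d[1],d[0]))%180)
cv2.imwrite('pics/r01.png',cv2.resize(np.hstack(out),(800,400)))
E
python3 m1.py 2>&1 | tail -5
```

```text
0 disc [0.58594 0.13038] r 28.30778785605201 res 0.10897000451794092 slot 0.5859 0.1299 [28.95602608  6.61144876] ang 8.300625296985089
1 disc [0.58462 0.13075] r 28.3302758812282 res 0.12518780044662137 slot 0.5847 0.1312 [28.84995461  6.61144733] ang 8.334437059104772
```

```bash
sleep 3
```

```text
(no output)
```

View pics/r01.png

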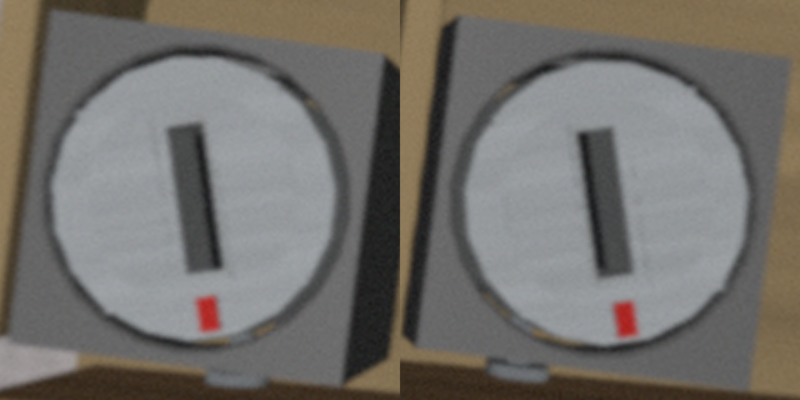

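The two views agree: disc centre (0.5853, 0.1306), slot angle 8.3°, sizes match. Now to the driver.

```bash
python3 - <<'E' 2>&1 | tail -5
from h import *
robot.move_l([.58,.12,.26],rate=.3)
o=down(np.radians(84)); robot.move_to([.46,-.288,.26],o); robot.wait(.2)
np.save('w2.npy',pose()); im=eyes.grab_frame('wrist'); cv2.imwrite('pics/w2.png',im[:,:,::-1]); s=robot.observe(); print(s['time_s'],s['eef_pos'],s['joint_positions'],s['contact_force'])
E
```

```text
<sys>:0: UserWarning: Gimbal lock detected. Setting third angle to zero since it is not possible to uniquely determine all angles.
19.3167 [ 0.46016118 -0.28776066  0.25998944] [-7.09024635e-01  2.92682114e-01  4.17935200e-03  1.28229494e+00
 -5.67235480e-06 -6.04654831e-01] [ 0.19637446  0.85207462 -0.52823913]
```

View pics/w2.png

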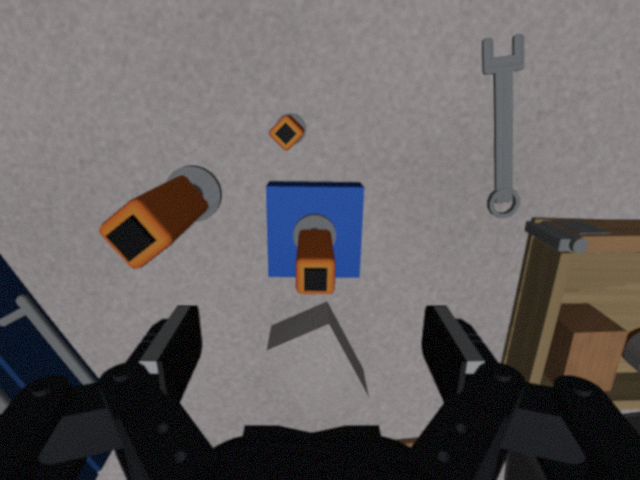

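The driver's top is at (316,280), aligned with the jaws. The large look-alike is at (135,240) and the small one at (286,132).

```bash
python3 - <<'E' 2>&1 | grep -v -i warn
from rect import *
im=cv2.imread('pics/w2.png');P=np.load('w2.npy')
print('top',world('wrist',(316,279.5),.135,P),'stand c',np.mean([world('wrist',p,.03,P) for p in [(268,186),(362,186),(361,277),(268,277)]],0),'collar',world('wrist',(314.5,233),.036,P), 'large',world('wrist',(195,192),.02,P),'small',world('wrist',(291,126),.02,P))
c=world('wrist',(316,279.5),.135,P)[:2]
a=rectify('wrist',im,c,.135,P); b=rectify('wrist',im,[.493,-.288],.03,P,N=440)
cv2.imwrite('pics/r2.png',np.hstack([cv2.resize(a,(400,400)),cv2.resize(b,(400,400))]))
E
```

```text
top [ 0.49184207 -0.28818556  0.135     ] stand c [ 0.49210452 -0.28815936  0.03      ] collar [ 0.48994983 -0.28822814  0.036     ] large [ 0.4428702  -0.39671515  0.02      ] small [ 0.3927851  -0.29933356  0.02      ]
```

View pics/r2.png

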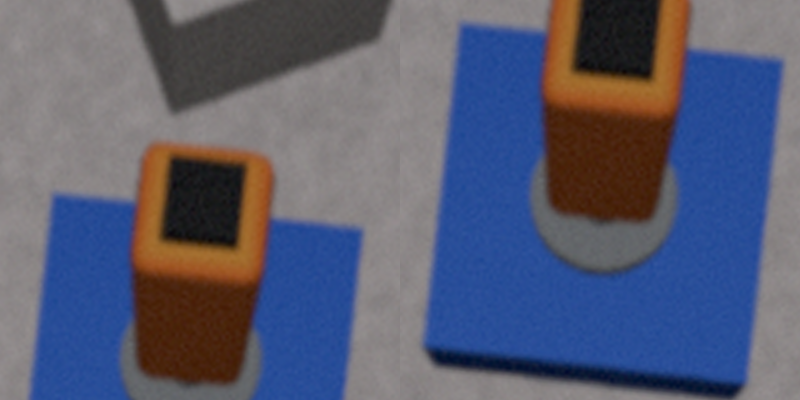

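```bash
python3 - <<'E' 2>&1 | grep -v -i warn
from h import *
import warnings; warnings.simplefilter('ignore')
o=down(np.radians(84.1)); np.save('grasp.npy',[.492,-.2875,.0995])
robot.move_l([.492,-.2875,.2],rate=.25,orientation=o)
robot.move_l([.492,-.2875,.0995],rate=.1); s=robot.observe(); print(s['eef_pos'],s['contact_force'])
robot.clamp(110); s=robot.observe(); print(s['eef_pos'],s['opening'],s['contact_force'],s['time_s'])
robot.move_l([.492,-.2875,.22],rate=.15); s=robot.observe(); print(s['eef_pos'],s['opening'],s['contact_force'],s['time_s'])
robot.move_l([.44,-.2875,.25],rate=.15);robot.wait(.15)
im=eyes.grab_frame('side')[:,:,::-1]; cv2.imwrite('pics/s2.png',cv2.resize(im[240:440,200:440],None,fx=3,fy=3,interpolation=cv2.INTER_CUBIC))
np.save('w3.npy',pose()); im=eyes.grab_frame('wrist'); cv2.imwrite('pics/w3.png',im[:,:,::-1])
E
```

```text
[ 0.49228159 -0.28775503  0.10013145] [-0.00425745 -0.50726893  0.90147501]
[ 0.49209876 -0.28750927  0.09975812] 0.027019751007289188 [-0.24416458  1.78553935  6.50744625] 21.475
[ 0.49170645 -0.28726001  0.21904932] 0.027221469677764842 [ 0.28048644 -0.19031496 -2.38648956] 22.425
```

View pics/s2.png

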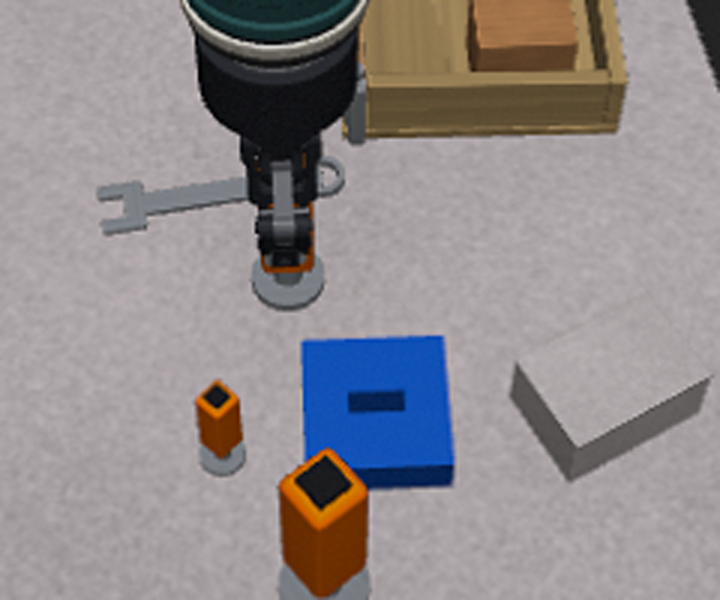

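View pics/w3.png

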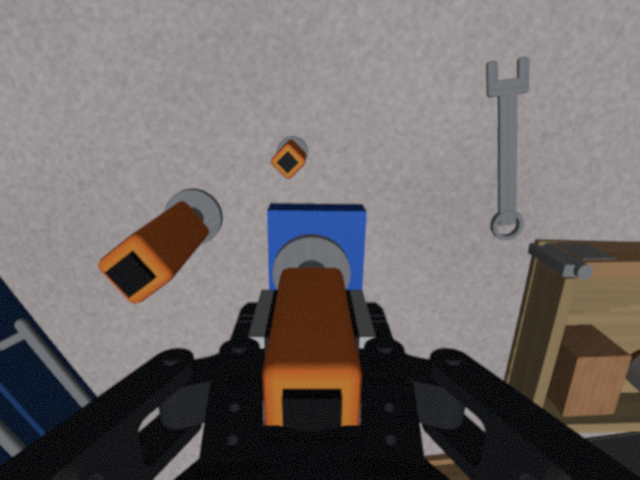

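The hole runs along world x (side crop (376,401)), so the blade is perpendicular to the jaws, which centres it in the slot's tight direction. I check the driver's offset in the grip by projecting the collar.

```bash
python3 - <<'E' 2>&1 | grep -v -i warn
from rect import *
P=np.load('w3.npy'); im=cv2.imread('pics/w3.png'); big=cv2.resize(im[200:320,230:400],None,fx=4.5,fy=4.5,interpolation=cv2.INTER_CUBIC)
for dep,col in [(.0698,(0,0,255)),(.0638,(0,255,0))]:
  for dz in [0.]:
    pts=[]
    for t in np.linspace(0,2*np.pi,60):
        q=P@np.array([dep,.02*np.cos(t)+0,dz+.02*np.sin(t),1]); pts.append((proj('wrist',q[:3],P)-[230,200])*4.5+2)
    cv2.polylines(big,[np.array(pts).astype(int)],True,col,1)
    pts=np.array(pts)/4.5+[230,200]; print(dep,pts.min(0),pts.max(0))
for sy,sz in [(-1,-1),(1,-1)]:
    print([proj('wrist',(P@np.array([a,sy*.014,sz*.014,1]))[:3],P).round(1) for a in (-.0315,.0435)])
cv2.imwrite('pics/w3c.png',big)
E
```

```text
0.0698 [274.41961402 232.64402763] [350.62406036 303.07140481]
0.0638 [273.34076518 236.31625705] [351.74805356 308.47895363]
[array([260.2, 369.1]), array([281. , 262.6])]
[array([365.6, 369. ]), array([343.4, 262.6])]
```

View pics/w3c.png

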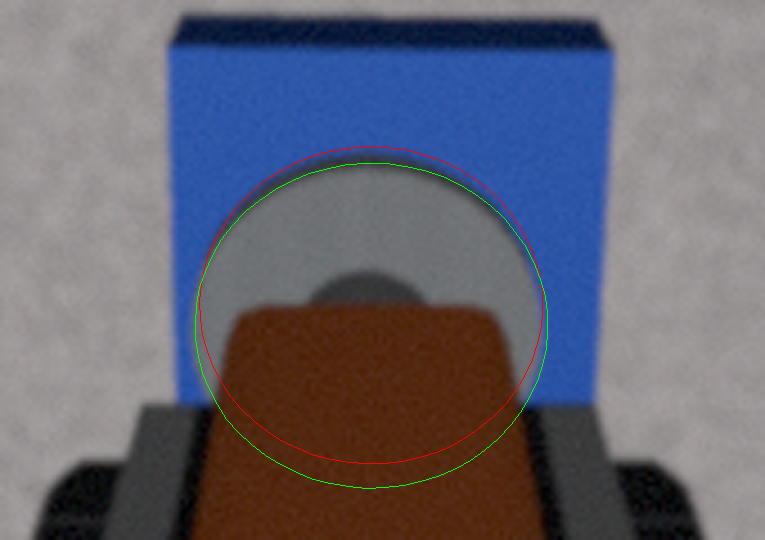

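The collar fits a zero offset to within about 0.5 mm. Now I take the driver over the cam and lower it with force monitoring.

```bash
cat >> h.py <<'E'
import warnings; warnings.simplefilter('ignore')
def force(n=4):
    return np.mean([(robot.wait(.02),robot.observe()['contact_force'])[1] for _ in range(n)],0)
CAM=np.array([.5853,.1306])
E
python3 - <<'E' 2>&1 | grep -v -i warn
from h import *
o=down(np.radians(98.3)); print(robot.ik([*CAM,.24],o))
robot.move_to([*CAM,.24],o)
robot.move_l([*CAM,.152],rate=.12); robot.wait(.2)
F0=force(); s=robot.observe(); print(s['time_s'],s['eef_pos'],F0)
im=eyes.grab_frame('side')[:,:,::-1]; cv2.imwrite('pics/s3.png',cv2.resize(im[160:260,280:420],None,fx=5,fy=5,interpolation=cv2.INTER_CUBIC))
z=.152
while z>.1325:
    z-=.002; robot.move_l([*CAM,z],rate=.04); f=force(3)-F0; s=robot.observe()
    print(round(z,4),s['eef_pos'].round(4),f.round(1))
    if f[2]>12: break
print(s['time_s'])
E
```

```text
[ 0.08371745  0.39771665  0.11102675  1.28410643  0.         -0.06114488]
26.0 [0.5854936  0.13061381 0.1524362 ] [ 0.24265811  0.11577142 -2.15108154]
0.15 [0.5852 0.1306 0.1499] [-0.4 -0.   0.3]
0.148 [0.5853 0.1306 0.1479] [-0.2  0.1 -0.2]
0.146 [0.5852 0.1306 0.1459] [-0.2  0.1  0.1]
0.144 [0.5853 0.1306 0.1439] [-0.3 -0.3  0.3]
0.142 [0.5853 0.1306 0.142 ] [-0.1 -0.1  0. ]
0.14 [0.5853 0.1306 0.1399] [-0.5 -0.2 -0.3]
0.138 [0.5853 0.1306 0.138 ] [-0.4 -0.4 -0.3]
0.136 [0.5852 0.1306 0.1359] [-0.5 -0.2  0.5]
0.134 [0.5853 0.1306 0.1339] [-0.1 -0.4  0.2]
0.132 [0.5852 0.1306 0.1319] [-0.  -0.2 -0.1]
29.05
```

View pics/s3.png

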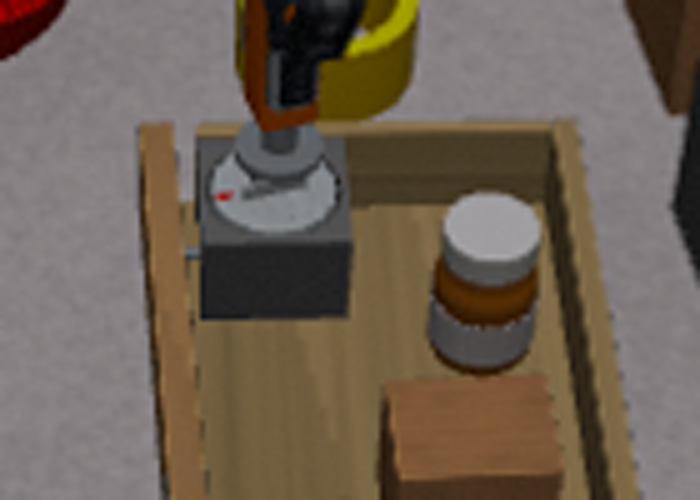

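It went down without any contact force. Now I turn joint 6 clockwise in steps, watching the moment.

```bash
python3 - <<'E' 2>&1 | grep -v -i warn
from h import *
s=robot.observe(); q=np.array(s['joint_positions']); q0=q[5]; M0=s['moment'][2]; F0=s['contact_force']
for a in list(np.arange(.2,2.41,.2))+[2.5,2.6,2.65]:
    q[5]=q0+a; robot.movej(q); robot.wait(.05); s=robot.observe()
    print(round(a,2),round(s['time_s'],2),'M',(s['moment']-M0)[2].round(2),'F',(s['contact_force']-F0).round(1),s['eef_pos'].round(4),s['joint_positions'][5].round(3))
    if abs(s['moment'][2]-M0)>.9 or np.abs(s['contact_force']-F0).max()>30: break
E
```

```text
0.2 29.41 M 0.05 F [-0.9  1.3 -0.2] [0.5852 0.1306 0.1319] 0.134
0.4 29.77 M 0.02 F [0.7 2.8 0. ] [0.5852 0.1306 0.1319] 0.333
0.6 30.12 M 0.08 F [-0.2  2.5  0.3] [0.5853 0.1306 0.132 ] 0.532
0.8 30.48 M 0.03 F [ 0.9  2.1 -0.7] [0.5853 0.1306 0.132 ] 0.732
1.0 30.84 M 0.02 F [ 1.5  3.  -1.2] [0.5853 0.1306 0.132 ] 0.932
1.2 31.2 M -0.02 F [ 2.5  2.9 -1.4] [0.5853 0.1305 0.132 ] 1.132
1.4 31.56 M 0.08 F [ 3.   2.6 -0.7] [0.5853 0.1305 0.132 ] 1.332
1.6 31.92 M 0.08 F [ 2.2  0.7 -0. ] [0.5853 0.1305 0.132 ] 1.532
1.8 32.27 M 0.04 F [ 2.6  1.6 -0.9] [0.5852 0.1305 0.132 ] 1.732
2.0 32.63 M 0.05 F [3.5 0.3 0.2] [0.5852 0.1305 0.132 ] 1.932
2.2 32.99 M 0.08 F [ 3.5  0.1 -1.1] [0.5852 0.1305 0.132 ] 2.132
2.4 33.35 M 0.04 F [ 2.6 -1.2 -0.5] [0.5852 0.1305 0.1319] 2.332
2.5 33.65 M 0.14 F [ 3.3 -2.1 -0.4] [0.5853 0.1305 0.132 ] 2.434
2.6 33.95 M 0.07 F [ 2.1 -2.8 -0.9] [0.5852 0.1305 0.1319] 2.535
2.65 34.25 M -0.01 F [ 3.1 -3.8  0.2] [0.5852 0.1305 0.1319] 2.586
```

```bash
python3 - <<'E' 2>&1 | grep -v -i warn
from h import *
im=eyes.grab_frame('side')[:,:,::-1]; cv2.imwrite('pics/s4.png',cv2.resize(im[160:260,280:420],None,fx=5,fy=5,interpolation=cv2.INTER_CUBIC))
im=eyes.grab_frame('wrist'); cv2.imwrite('pics/w4.png',im[:,:,::-1])
E
```

```text
(no output)
```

View pics/s4.png

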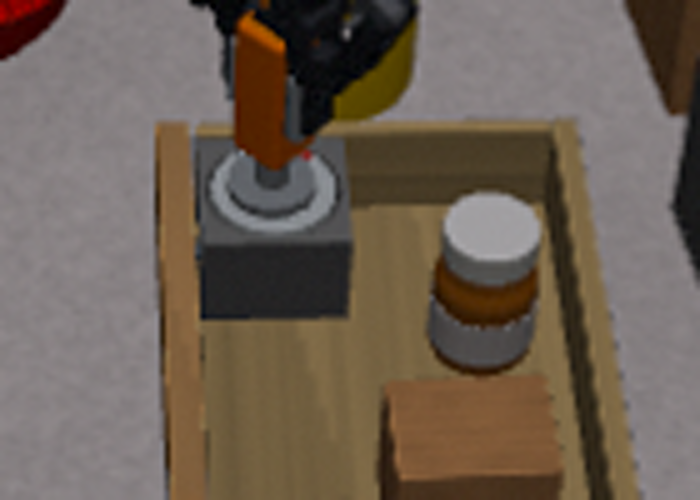

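View pics/w4.png

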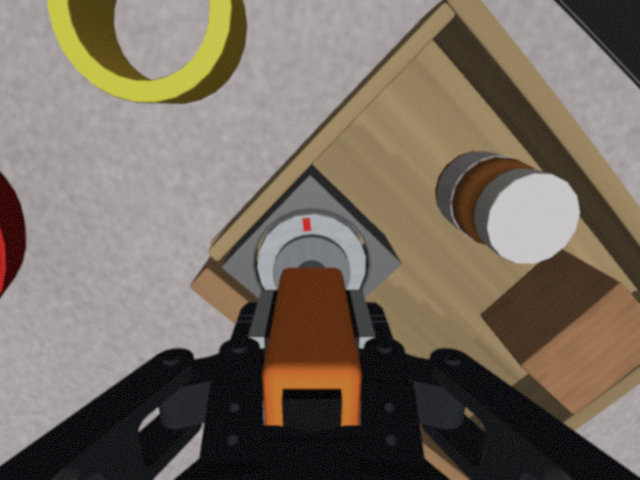

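The side crop shows the board flush and the red mark on the far side. In the wrist view the mark (306,225) lags the blade by under 10°, so the cam is at about 2.25. I add a bit more turn, relieve the blade, lift out, check the cam, and go to the stand.

```bash
python3 - <<'E' 2>&1 | grep -v -i warn
from h import *
s=robot.observe(); q=np.array(s['joint_positions']); M0=s['moment'][2]
for d in [.07,.07]:
    q[5]+=d; robot.movej(q); robot.wait(.1); s=robot.observe(); print(q[5],(s['moment'][2]-M0).round(2),s['contact_force'].round(1))
robot.wait(.3)
q[5]-=.07; robot.movej(q)
p=robot.observe()['eef_pos']
F0=force(2)
robot.move_l([p[0],p[1],.16],rate=.06); print((force(2)-F0).round(1))
robot.move_l([p[0],p[1],.24],rate=.2)
o=down(np.radians(-95.9)); print(robot.ik([.492,-.2875,.24],o))
robot.move_to([.492,-.2875,.24],o); robot.wait(.1)
s=robot.observe(); print(s['time_s'],s['eef_pos'],s['joint_positions'],s['opening'])
np.save('w5.npy',pose())
im=eyes.grab_frame('wrist'); cv2.imwrite('pics/w5.png',im[:,:,::-1])
im=eyes.grab_frame('top'); cv2.imwrite('pics/t5.png',cv2.resize(im[140:300,190:350,::-1],None,fx=3.7,fy=3.7,interpolation=cv2.INTER_CUBIC))
E
```

```text
2.656166023807827 -0.01 [ 4.1 -4.2 -2.1]
2.726166023807827 -0.04 [ 3.8 -4.2 -2.2]
[ 0.1 -1.  -1.2]
[-0.67181461  0.34547378  0.02881683  1.25413938  0.          2.57275247]
38.5083 [ 0.49250671 -0.28665265  0.23995263] [-6.70133830e-01  3.45547103e-01  2.88004517e-02  1.25411872e+00
  1.17820732e-04  2.57279315e+00] 0.026921746163622726
```

View pics/w5.png

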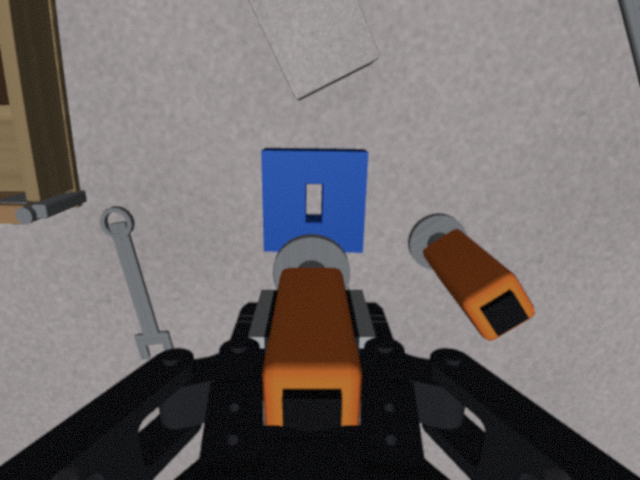

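View pics/t5.png

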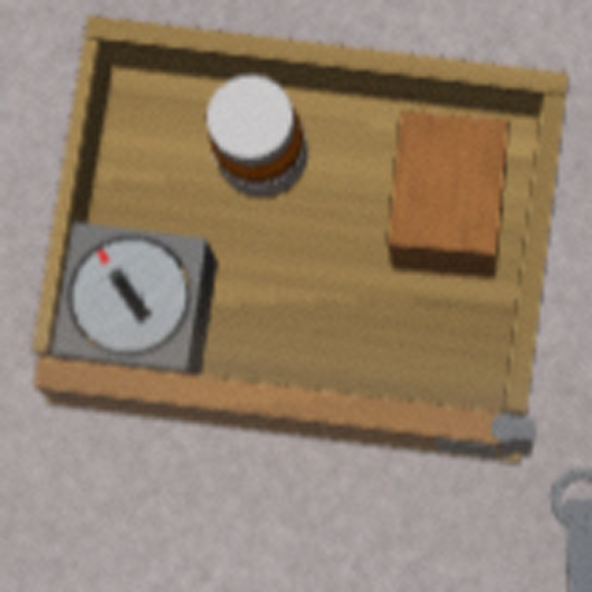

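The cam turned about 153°, to roughly 2.4 rad, and the board lies flush. I check the hole (314,200) and lower the driver in.

```bash
python3 - <<'E' 2>&1 | grep -v -i warn
from h import *
P=np.load('w5.npy')
hc=np.mean([world('wrist',p,.03,P) for p in [(306.5,183.5),(322.5,183.5),(322,222),(305.5,222)]],0); b=P[:3,1]*-.0007
sc=np.mean([world('wrist',p,.03,P) for p in [(262,149),(367,150),(363,252),(264,251)]],0)
print('hole',hc,'stand',sc,'corrected',hc-b)
E
```

```text
hole [ 0.49282142 -0.28940807  0.03      ] stand [ 0.49330449 -0.28935689  0.03      ] corrected [ 0.49275061 -0.29010447  0.0299999 ]
```

```bash
python3 - <<'E' 2>&1 | grep -v -i warn
from h import *
x,y=.4925,-.2882
robot.move_l([x,y,.125],rate=.12); robot.wait(.2); F0=force(); print(F0)
z=.125
while z>.097:
    z-=.0025 if z>.102 else .001; robot.move_l([x,y,z],rate=.05); f=force(2)-F0; s=robot.observe()
    if f[2]>1.2 or np.abs(f[:2]).max()>1.5: print(round(z,4),s['eef_pos'].round(4),f.round(1))
    if f[2]>4: break
print(s['time_s'],z,s['eef_pos'])
im=eyes.grab_frame('side')[:,:,::-1]; cv2.imwrite('pics/s6.png',cv2.resize(im[240:440,240:440],None,fx=3,fy=3,interpolation=cv2.INTER_CUBIC))
E
```

```text
[-0.2728385  -0.31477708 -1.75907545]
0.099 [ 0.4926 -0.2882  0.0998] [-1.9  3.4 12.3]
43.1 0.09899999999999998 [ 0.49256737 -0.28817903  0.09975563]
```

View pics/s6.png

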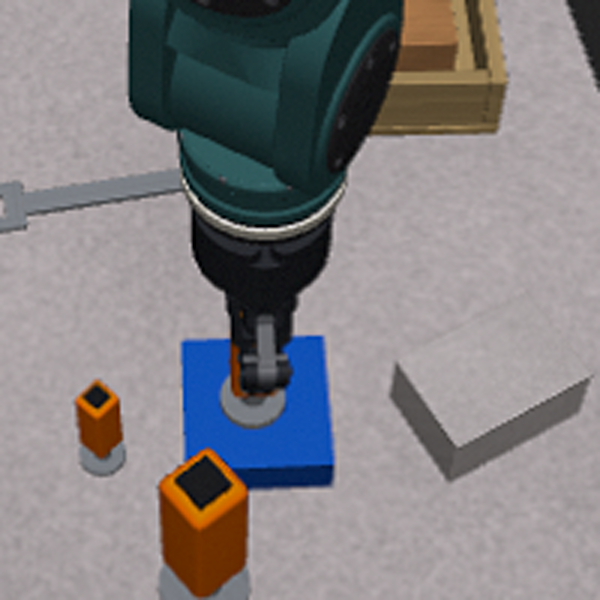

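The collar is on the stand: contact at TCP z 0.0998, the same height as in the original grasp. I release and rise.

```bash
python3 - <<'E' 2>&1 | grep -v -i warn
from h import *
robot.move_l([.4925,-.2882,.0998],rate=.03)
robot.open_gripper(); robot.move_l([.4925,-.2882,.22],rate=.12)
robot.move_l([.40,-.20,.32],rate=.25); robot.wait(.3)
s=robot.observe(); print(s['time_s'],s['contact_force'],s['opening'])
im=eyes.grab_frame('top')[:,:,::-1]; cv2.imwrite('pics/t7.png',im)
im=eyes.grab_frame('side')[:,:,::-1]; cv2.imwrite('pics/s7.png',im)
E
```

```text
46.25 [-0.4091305  -0.30611121 -0.36151096] 0.08541811851326574
```

View pics/t7.png

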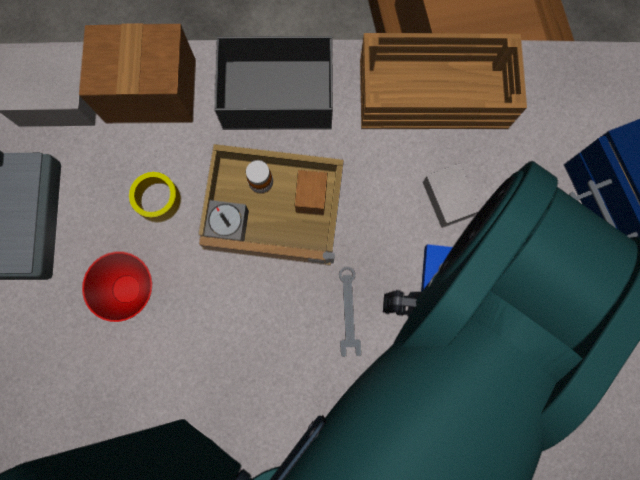

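View pics/s7.png

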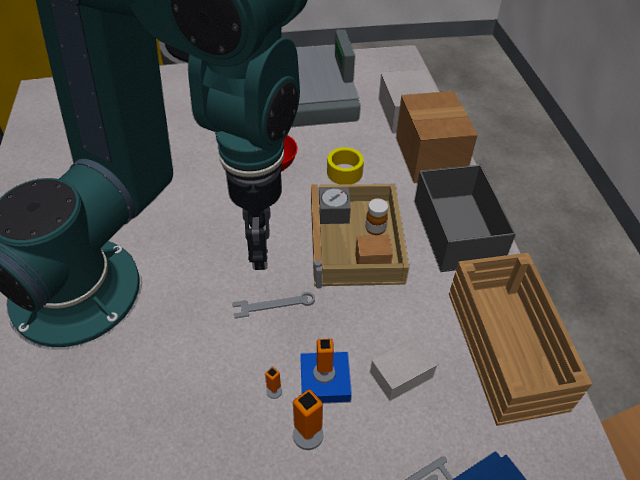

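The side view shows the driver upright in the stand (325,360), the board flush and the other objects where they were. The gripper is clear, so I hand in.

```bash
python3 - <<'E' 2>&1 | grep -v -i warn
from plant import robot
print(robot.finish_job(), robot.observe()['time_s'])
E
```

```text
the job is handed in; nothing more can be done
the job is handed in; nothing more can be done
```

I did every step of the job and handed it in at about 46 s of the 67 s allowed; no verdict was reported.

**What I did**
- **Board:** pushed it in until the bolt head stopped in the open cam, felt as 5–11 N.
- **Driver:** took the middle-sized orange screwdriver from the blue stand and lowered its blade into the slot with no contact force.
- **Cam:** turned it about 153° clockwise. It reads about 2.4 rad in the top picture, and the board was drawn flush.
- **Return:** put the screwdriver back in the stand. It touched down at the same height as when I first gripped it.

**Last checks**
- **Final pictures:** the screwdriver stands upright in the stand, the red mark has gone round to the far side and the board is flush. The bystanders in view look unmoved, but the arm partly hid the bowl in the side view and the white box in the top view.
- **Gripper:** open and clear, with the contact force at noise level.

**Disagreements and limits**
- **Stand position:** two wrist views differed by about 1.2 mm in each direction, so I aimed between them, well inside the hole's 4 mm play.
- **Wrist moment:** it stayed under 0.15 N m while turning, towards the low end of the 0.1 to 0.4 N m you gave. I judged tightness from the pictures, not from torque or the end stop.

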